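# Shut the tub through the guard window

## Robot

A 6-joint arm with a two-finger parallel gripper is mounted at the origin on the work surface. World frame = base frame: x ahead of the robot, y to its left, z up, the work surface at z = 0. Lengths are in m, angles in rad, forces in N, time in s.
With the tool pointing down it reaches from about 0.35 to 0.875 m from the base axis. Payload 4.2 kg.
Tool frame: the origin (TCP) lies between the finger pads; the fingertips stand 8 mm ahead of it and the grasp point (between the pads) lies 11 mm behind it (r.nose_length is the distance from the TCP to the fingertips, in m); z points along the fingers, y is the line along which they close (so a half turn about z gives the same grasp; the last joint's range is limited). The gripper opens to 85 mm and grips with 20 to 120 N. Pads are 22 mm wide; open, the fingers measure 114 mm over their backs; the gripper's body (76 mm by 85 mm) begins 54 mm behind the grasp point. The pads swing forward as they close: fully open they stand 13 mm farther back than shut.
Start: joints at [-0.859, 0.385, 0.008, 0, -1.194, -0.259], TCP at [0.273, -0.562, 0.239] pointing down, gripper open.
Joint ranges: [-3.14, 3.14], [-1.21, 2.06], [-1.07, 1.41], [-3.16, 2.05], [-2.99, -0.16], [-3.1, 3.1]. Speed limits (rad/s): [2.79, 2.79, 3.14, 3.14, 3.14, 3.14].

## Interface

Orientations are given as a unit quaternion [w, x, y, z].
In Python, from workcell import r, optics, order gives the robot as it stands.
- The arm moves only by the shell command python3 -m inch 'ROWS' [FORCE]. ROWS is text: rows parted by semicolons, each of 7 numbers parted by spaces: the shift along the tool's x, y, z in units of 30 mm (1.0 is 30 mm), then the turn, a rotation vector about the tool's x, y, z in units of 5 degrees (1.0 is 5 degrees), then the closure, from 0 (fully open) to 1 (shut). In form: tx ty tz rx ry rz grip; .... A call has exactly 10 rows; each row shifts and turns the commanded pose from where the row before left it, along the tool's axes as they then stand; what a row does not reach is not made up. A row lasts 1/12 s, in which the tool goes at most 41.7 mm and 7.16 degrees, less where a joint would pass 70% of its speed; a pose out of reach is approached as far as the arm can. A call with a number of a shift or a turn outside -1 to 1 is refused whole. A call with a gripper value outside its range is refused whole. The fingers move at their own pace and stop on an object; FORCE is the grip in N (left out, the last holds). Time passes only in rows, so rows that do not move let the fingers close, or fill a call up. It gives the time, the measured TCP pose, the force, the opening and the grip force at its end, in the units of the state.
- r.sense(): the state, without advancing time (a new reading comes with each control period).
- optics.snapshot(name): name is "scene" or "top" or "wrist"; returns a dict with "img" (400x640x3 uint8, red, green, blue), "fx", "fy", "cx", "cy" (pixels), "rvec" (rotation vector, rad) and "tvec" (3), from world to camera coordinates, as OpenCV has them. Camera axes: x right, y down, z forward; pixel columns grow to the right and rows downward; lengths in m; the calibration is good to about 2 mm. The wrist camera is an equidistant fisheye: a pixel r from the principal point sees the ray r / f radians off the axis. A picture is of the moment at which its call begins. There is no depth.
- order.close_job(): hands the job in; it is judged then, once.
The state is a dict: "clock": time; "qpos": joint angles; "qd": joint speeds; "joint_efforts": joint torques, N m; "ee_pos": TCP position; "ee_rot": TCP orientation; "wrist_force": force on the tool from outside, world axes, zero at the start; "ft_torque": the same for the moment, N m; "width": finger opening in m; "grip_force": force on a finger pad.
Only numpy, scipy, OpenCV 4.12 (cv2) and the standard library are available. Lean on these libraries where they do the work, as an engineer would, in place of code of your own. Each camera call takes 0.05 s, during which the arm holds its last target. There are 200 camera calls.

## Task

One of the two guarded lid closers on the cheese counter still has its lever up and its tub gaping. Reach down through the window of its guard, press the lever's paddle fully down with the fingertips so that the lid is shut, and come out again, without touching either guard. Do not press on the lid or its arm, do not touch the closer that is already shut, and leave the jar, cheese, spare tub and spatula where they are.

Things in the scene. Friction and masses are not known exactly. Their poses are not given: they have to be found in the camera images.
- paddle_1 (a point): centre of the top face of the black paddle at the end of lever 1. The paddle is 44 mm along x by 50 mm along y and 8 mm thick; x and y are the closer's. The top face is about 138 mm above the counter with the lever fully up (12 mm below the top face of the guard frame) and about 114 mm with it fully down (36 mm below)
- window_1 (a point): centre of the window opening of lid closer 1's guard, at the frame's top face, 150 mm above the counter. The opening is 80 mm along x by 90 mm along y, sharp-cornered, in a level aluminium frame 7 mm thick with 16 mm wide bars (outside 112 x 122 mm), z up
- lever_1 (a joint): lever 1's angle: 0 = fully up (lid gaping), 0.13 rad = fully down on its stop (lid shut). The hinge lies 185 mm beyond the paddle, on the side away from the robot. It moves stiffly, about 4 to 5 N at the paddle, more when moved fast, and stays where it is left; beyond its stop it does not yield
- closer_1: lid closer 1: grey base plate 290 x 150 x 12 mm, fixed to the counter, with a white tub 112 x 88 x 66 mm standing in it. Origin at the plate's underside on the middle line (plate from x = -160 to +130 mm), x away from the robot along the lever, z up. Hinge cheeks at x = 100 mm, 108 mm high. The paddle's end and the guard are at x = -85 mm, towards the robot. Closers 1 and 2 are alike and either may be on the left
- guard_1: fixed guard of closer 1: level window frame, 150 mm high over the counter, on four posts, with fence rods between the posts on the near side and both flanks, open towards the tub. It stands over the paddle, its window's centre off the paddle's by up to 13 mm along x and 8 mm along y. Origin on the base plate (12 mm above the counter) below the window's centre; axes as the closer's
- lid_1: white lid of tub 1 (120 x 96 mm) with its round presser foot and the steel arm above; it turns with lever 1. Origin on the hinge axis, 88 mm above the counter; highest point about 125 mm above the counter
- paddle_2 (a point): centre of the top face of the black paddle at the end of lever 2. The paddle is 44 mm along x by 50 mm along y and 8 mm thick; x and y are the closer's. The top face is about 138 mm above the counter with the lever fully up (12 mm below the top face of the guard frame) and about 114 mm with it fully down (36 mm below)
- window_2 (a point): centre of the window opening of lid closer 2's guard, at the frame's top face, 150 mm above the counter. The opening is 80 mm along x by 90 mm along y, sharp-cornered, in a level aluminium frame 7 mm thick with 16 mm wide bars (outside 112 x 122 mm), z up
- lever_2 (a joint): lever 2's angle: 0 = fully up (lid gaping), 0.13 rad = fully down on its stop (lid shut). The hinge lies 185 mm beyond the paddle, on the side away from the robot. It moves stiffly, about 4 to 5 N at the paddle, more when moved fast, and stays where it is left; beyond its stop it does not yield
- closer_2: lid closer 2: grey base plate 290 x 150 x 12 mm, fixed to the counter, with a white tub 112 x 88 x 66 mm standing in it. Origin at the plate's underside on the middle line (plate from x = -160 to +130 mm), x away from the robot along the lever, z up. Hinge cheeks at x = 100 mm, 108 mm high. The paddle's end and the guard are at x = -85 mm, towards the robot. Closers 1 and 2 are alike and either may be on the left
- guard_2: fixed guard of closer 2: level window frame, 150 mm high over the counter, on four posts, with fence rods between the posts on the near side and both flanks, open towards the tub. It stands over the paddle, its window's centre off the paddle's by up to 13 mm along x and 8 mm along y. Origin on the base plate (12 mm above the counter) below the window's centre; axes as the closer's
- lid_2: white lid of tub 2 (120 x 96 mm) with its round presser foot and the steel arm above; it turns with lever 2. Origin on the hinge axis, 88 mm above the counter; highest point about 125 mm above the counter
- jar: loose amber glass jar, 60 mm wide, 85 mm tall; origin under its centre
- cheese: loose small yellow cheese, 90 mm wide, 50 mm tall; origin under its centre
- spare_tub: loose empty white tub without lid, 112 x 88 x 66 mm; origin under its centre
- spatula: loose wooden-handled spatula lying flat on the counter, under 320 mm long; origin under its middle

How it is judged:
By the outcome, as a careful person would: the job done as asked, in the order asked, and still so for the second after the job is handed in, with the robot touching nothing.
It also fails if it takes over 29 s, if anything falls off the work surface, if the arm or the gripper's body presses on something with over 40 N, if the wrist force passes 120 N, or if a joint passes its speed limit or range.

## Working session

There is one attempt and no reset: what is moved stays moved. The work goes in short steps, Python scripts to look and compute and a shell command to move; the robot and the scene stay as the last step left them, time stands still between calls to the robot, and variables do not carry over. Pictures are saved under pics/ and viewed, at most 10 in all, crops included, and the job is handed in when it is done.

```bash
mkdir -p pics; python3 - <<'E'
from workcell import r, optics
import cv2
s=r.sense(); print({k:s[k] for k in('clock','ee_pos','ee_rot','width','wrist_force')})
for n in("scene","top"):
    d=optics.snapshot(n); cv2.imwrite(f"pics/{n}0.png",d["img"][:,:,::-1])
    print(n,d["fx"],d["fy"],d["cx"],d["cy"],d["rvec"],d["tvec"])
E
```

```text
{'clock': 0.0, 'ee_pos': array([ 0.27321229, -0.56150366,  0.23821198]), 'ee_rot': array([-2.83963026e-04, -2.24371330e-01,  9.74503119e-01,  1.04772700e-03]), 'width': 0.08521265715097422, 'wrist_force': array([-0.49392689,  0.30872256, -0.37560961])}
scene 370.73855472988896 370.73855472988896 322.48482206324485 202.14385901896512 [ 1.7037781   2.07758976 -0.64358312] [ 0.09364748 -0.40084302  1.4683856 ]
top 446.37350539241146 446.37350539241146 319.17838826371246 196.87372773957676 [ 2.11598312 -2.13962248  0.21642994] [-0.01122262  0.57122672  1.31707185]
```

View pics/scene0.png

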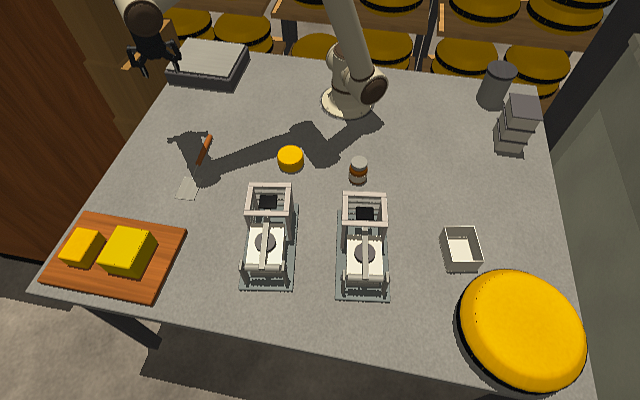

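View pics/top0.png

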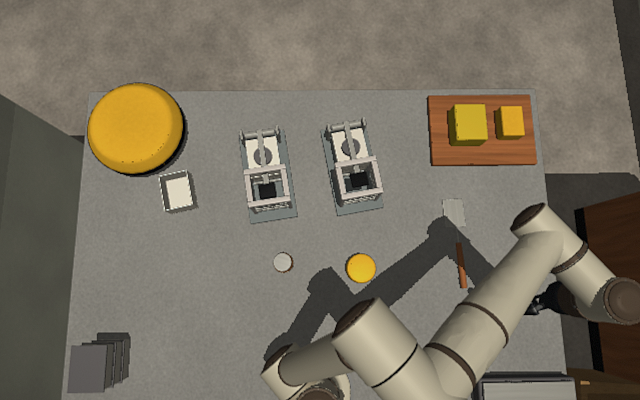

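The scene view shows guards at about (268,205) and (364,215), and the top view at (267,187) and (357,178). I'll enlarge them to see which lever is up.

```bash
python3 - <<'E'
import cv2
a=cv2.imread("pics/top0.png")[115:225,230:390]; cv2.imwrite("pics/topc.png",cv2.resize(a,None,fx=5,fy=5,interpolation=cv2.INTER_CUBIC))
a=cv2.imread("pics/scene0.png")[175:305,235:395]; cv2.imwrite("pics/scenec.png",cv2.resize(a,None,fx=4.5,fy=4.5,interpolation=cv2.INTER_CUBIC))
E
```

```text
(no output)
```

View pics/topc.png

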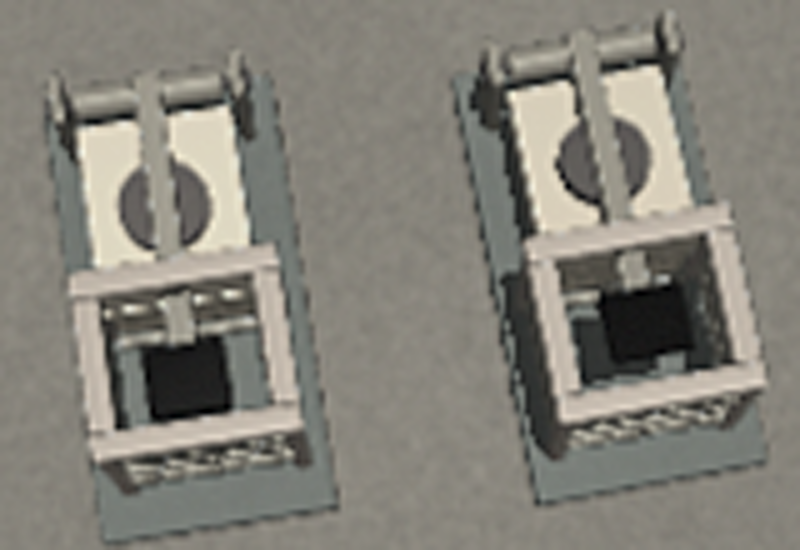

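View pics/scenec.png

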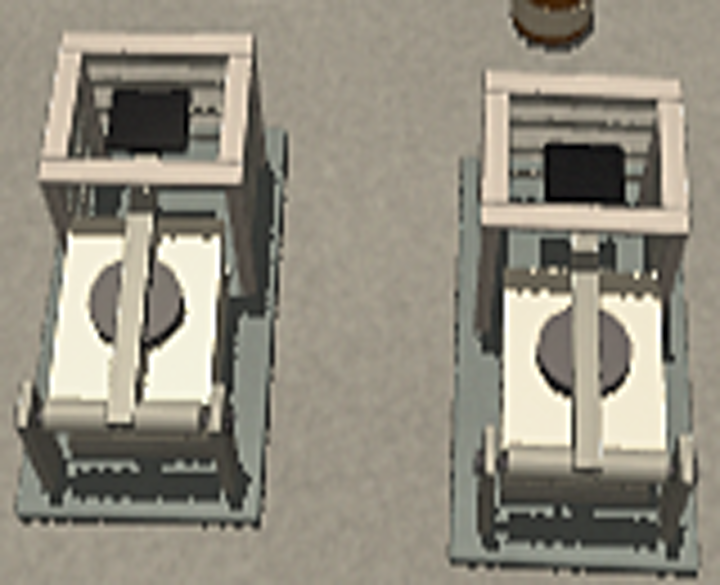

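Both closers are clear. In the crops, the left closer (A) has its paddle at top-crop (187,380), and the right closer (B) at (645,325). I'll test both height hypotheses numerically.

```bash
cat > h.py <<'E'
import numpy as np, cv2
from workcell import r, optics
C={"scene":(370.73855472988896,322.48482206324485,202.14385901896512,[1.7037781,2.07758976,-0.64358312],[0.09364748,-0.40084302,1.4683856]),
"top":(446.37350539241146,319.17838826371246,196.87372773957676,[2.11598312,-2.13962248,0.21642994],[-0.01122262,0.57122672,1.31707185])}
def bp(n,uv,z):
    f,cx,cy,rv,t=C[n]; R=cv2.Rodrigues(np.array(rv))[0]; c=-R.T@np.array(t)
    uv=np.atleast_2d(np.array(uv,float))
    d=np.c_[(uv[:,0]-cx)/f,(uv[:,1]-cy)/f,np.ones(len(uv))]@R
    return (c+d*((z-c[2])/d[:,2])[:,None])[:,:2]
T=lambda p:(np.array(p,float)+.5)/5+[230,115]-.5
S=lambda p:(np.array(p,float)+.5)/4.5+[235,175]-.5
E
python3 - <<'E'
from h import *
np.set_printoptions(precision=4,suppress=True)
# outer frame corners: far-left, far-right, near-right, near-left (robot's view)
W={'A':([(70,275),(272,247),(300,408),(92,437)],[(690,212),(482,206),(486,72),(684,82)]),
   'B':([(525,243),(727,205),(765,368),(562,402)],[(243,165),(40,160),(65,35),(253,38)])}
P={'A':([(147,347),(225,338)],[(545,143),(624,143)]),'B':([(602,295),(685,285)],[(112,90),(188,90)])}
Pl={'A':[(105,542),(338,508)],'B':[(540,503),(765,462)]}
for k in 'AB':
    wt=bp("top",T(W[k][0]),.15); ws=bp("scene",S(W[k][1]),.15)
    print(k,"top",wt.mean(0),"scene",ws.mean(0))
    for w in(wt,ws):
        e=w[0]+w[1]-w[2]-w[3]; print("  size",np.hypot(*e)/2,np.hypot(*(w[0]+w[3]-w[1]-w[2]))/2,"yaw",np.degrees(np.arctan2(e[1],e[0])))
    pl=bp("top",T(Pl[k]),.012); d=pl[0]-pl[1]; print("  plate yaw",np.degrees(np.arctan2(-d[0],d[1])),np.hypot(*d), pl.mean(0))
    for z in(.138,.114):
        f=bp("top",T(P[k][0]),z).mean(0); n=bp("scene",S(P[k][1]),z).mean(0)
        print("  z",z,"far",f,"near",n,"len",np.hypot(*(f-n)),"ctr",(f+n)/2)
E
```

```text
A top [0.5952 0.1349] scene [0.5862 0.1378]
  size 0.0962492908676877 0.11825637951281179 yaw 9.130726362065031
  size 0.09578345506224697 0.12188047027000587 yaw 7.978430689119435
  plate yaw 7.796141988310012 0.14711071887179453 [0.5081 0.1245]
  z 0.138 far [0.5971 0.1348] near [0.5793 0.1375] len 0.01801419174887268 ctr [0.5882 0.1361]
  z 0.114 far [0.6025 0.1373] near [0.5629 0.1376] len 0.03961663773046076 ctr [0.5827 0.1374]
B top [ 0.6147 -0.1306] scene [ 0.6066 -0.1277]
  size 0.09747567749393653 0.11928852807920065 yaw 11.170428902306098
  size 0.09461330504484916 0.1199033670105534 yaw 9.532088335019369
  plate yaw 9.80870263887656 0.1449628003325505 [ 0.5323 -0.1468]
  z 0.138 far [ 0.626  -0.1313] near [ 0.593  -0.1334] len 0.03305147997886715 ctr [ 0.6095 -0.1324]
  z 0.114 far [ 0.6319 -0.1338] near [ 0.5769 -0.141 ] len 0.055424055400440535 ctr [ 0.6044 -0.1374]
```

Using inner and outer frame edges consistently, the paddle length check (44 mm) gives A at z=0.114 (shut) and B at z=0.138 (up). The target is therefore B, the right closer: window ≈ (0.611,-0.129), paddle ≈ (0.610,-0.132), yaw ≈ 10°. Next I go above it with the fingers shut.

```bash
python3 -m inch '-.5 .25 0 0 0 0 1;-1 .49 0 0 0 0 1;-1 .49 0 0 0 0 1;-1 .49 0 0 0 0 1;-1 .49 0 0 0 0 1;-1 .49 0 0 0 0 1;-1 .49 0 0 0 0 1;-1 .49 0 0 0 0 1;-1 .49 0 0 0 0 1;-1 .49 0 0 0 0 1' 30 && python3 -m inch '-1 .49 0 0 0 0 1;-1 .49 0 0 0 0 1;-1 .49 0 0 0 0 1;-1 .49 0 0 0 0 1;-1 .49 0 0 0 0 1;-1 .49 0 0 0 .7 1;-.5 .25 0 0 0 .8 1;0 0 0 0 0 .8 1;0 0 0 0 0 .8 1;0 0 0 0 0 0 1'
python3 - <<'E'
from h import *
s=r.sense(); print({k:s[k] for k in('clock','ee_pos','ee_rot','width','wrist_force')}, r.nose_length)
d=optics.snapshot("wrist"); cv2.imwrite("pics/w1.png",d["img"][:,:,::-1]); print({k:d[k] for k in d if k!='img'})
d=optics.snapshot("top"); cv2.imwrite("pics/t1.png",d["img"][:,:,::-1])
d=optics.snapshot("scene"); cv2.imwrite("pics/s1.png",d["img"][:,:,::-1])
E
```

```text
clock: 0.93
ee_pos: [0.4691, -0.31, 0.2389]
ee_rot: [-0.0, -0.224, 0.974, 0.0]
wrist_force: [-0.4, -0.1, -0.0]
width: 0.0003
grip_force: 0.0
clock: 1.77
ee_pos: [0.6028, -0.1402, 0.2385]
ee_rot: [-0.001, -0.091, 0.996, 0.0]
wrist_force: [0.2, 0.1, 0.1]
width: 0.0002
grip_force: 0.0
{'clock': 1.7667, 'ee_pos': array([ 0.60280409, -0.14022653,  0.23848653]), 'ee_rot': array([-7.45809744e-04, -9.08550854e-02,  9.95863828e-01,  1.81558366e-04]), 'width': 0.00019940996874127478, 'wrist_force': array([0.15346525, 0.05859018, 0.14478257])} 0.008
{'fx': 309.70691628693146, 'fy': 309.70691628693146, 'cx': 318.4821010204969, 'cy': 196.09674632493468, 'rvec': array([-1.89157501, -2.27030522, -0.3073711 ]), 'tvec': array([ 0.2467861 , -0.58140151,  0.22779252])}
```

View pics/w1.png

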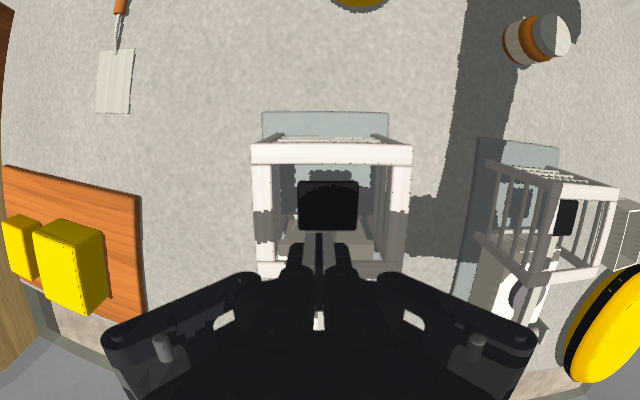

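The wrist view shows the window's near bar inner edge at y≈164, side inner edges at x≈271 and 392, and the paddle at (298..357, 181..230). The fingers are just beyond it. I'll enlarge it.

```bash
python3 - <<'E'
import cv2
a=cv2.imread("pics/w1.png")[130:290,235:430]; cv2.imwrite("pics/w1c.png",cv2.resize(a,None,fx=3.6,fy=3.6,interpolation=cv2.INTER_CUBIC))
E
```

```text
(no output)
```

View pics/w1c.png

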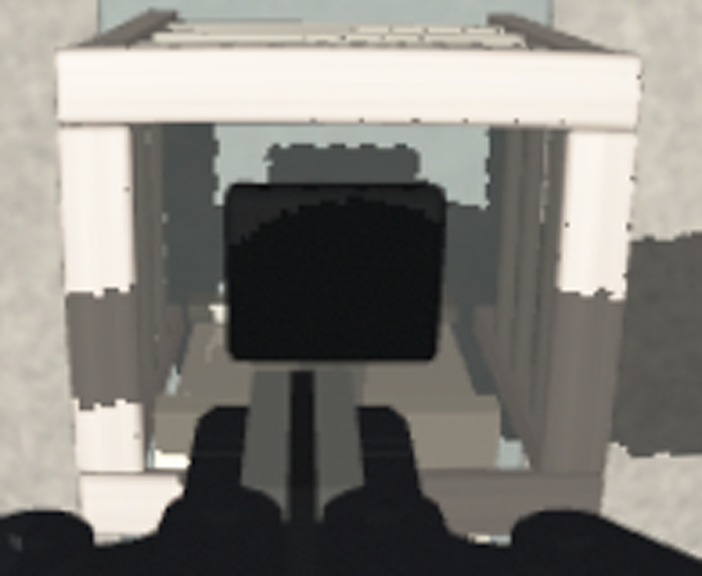

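```bash
cat >> h.py <<'E'
def wr(rv,t): return cv2.Rodrigues(np.array(rv,float))[0],np.array(t,float)
F,CX,CY=309.70691628693146,318.4821010204969,196.09674632493468
def wproj(rv,t,p):
    R,t=wr(rv,t); c=np.atleast_2d(p)@R.T+t; h=np.hypot(c[:,0],c[:,1]); th=np.arctan2(h,c[:,2])
    return np.c_[CX+F*th*c[:,0]/h,CY+F*th*c[:,1]/h]
def wbp(rv,t,uv,z):
    R,t=wr(rv,t); c=-R.T@t; d=np.atleast_2d(uv)-[CX,CY]; n=np.hypot(d[:,0],d[:,1]); th=n/F
    d=np.c_[d*(np.sin(th)/n)[:,None],np.cos(th)]@R
    return (c+d*((z-c[2])/d[:,2])[:,None])[:,:2]
E
python3 - <<'E'
from h import *
np.set_printoptions(precision=4,suppress=True)
rv,t=[-1.89157501,-2.27030522,-0.3073711],[0.2467861,-0.58140151,0.22779252]
R,tt=wr(rv,t); print("cam",-R.T@tt,"axis",R[2])
K=lambda p:(np.array(p,float)+.5)/3.6+[235,130]-.5
w=wbp(rv,t,K([(132,124),(567,127),(540,472),(145,472)]),.15)
print(w,w.mean(0),"sizes",[np.hypot(*(w[i]-w[i-1])) for i in range(4)])
for z in(.138,.114):
    p=wbp(rv,t,K([(225,183),(445,183),(440,360),(230,360)]),z); print(z,p.mean(0),[np.hypot(*(p[i]-p[i-1])) for i in range(4)])
tip=np.array([.6028,-.1402,.2305]); print("tip px crop",(wproj(rv,t,[tip,tip+[0,0,.03]])-[235,130]+.5)*3.6)
e=(w[3]+w[2]-w[0]-w[1]); print("yaw",np.degrees(np.arctan2(e[1],e[0])))
E
```

```text
cam [ 0.5367 -0.1527  0.3735] axis [ 0.2605  0.0489 -0.9642]
[[ 0.5793 -0.18  ]
 [ 0.5635 -0.0918]
 [ 0.6413 -0.0781]
 [ 0.657  -0.1664]] [ 0.6103 -0.1291] sizes [np.float64(0.07887989151828574), np.float64(0.08955288733995131), np.float64(0.079073978792647), np.float64(0.08964109378063806)]
0.138 [ 0.6067 -0.1321] [np.float64(0.041060439519592734), np.float64(0.0477692228412809), np.float64(0.04122939835090712), np.float64(0.04779737886598608)]
0.114 [ 0.6139 -0.13  ] [np.float64(0.04524512433543442), np.float64(0.05263763496319904), np.float64(0.045431302647694), np.float64(0.05266866051610306)]
tip px crop [[304.0558 431.2976]
 [304.6882 539.8014]]
yaw 9.951579085535796
```

Wrist view agrees: window centre (0.610,-0.129), yaw 10°, and paddle ≈ (0.607,-0.132), up, since the three views agree at z≈0.138. Shift and descend to just above the paddle.

```bash
python3 -m inch '-.13 .29 0 0 0 0 1;0 0 .5 0 0 0 1;0 0 .5 0 0 0 1;0 0 .5 0 0 0 1;0 0 .5 0 0 0 1;0 0 .4 0 0 0 1;0 0 .3 0 0 0 1;0 0 0 0 0 0 1;0 0 0 0 0 0 1;0 0 0 0 0 0 1'
python3 - <<'E'
from h import *
d=optics.snapshot("wrist"); a=d["img"][:,:,::-1][120:300,210:450]; cv2.imwrite("pics/w2.png",cv2.resize(a,None,fx=3,fy=3,interpolation=cv2.INTER_CUBIC))
print(d['rvec'],d['tvec'])
E
```

```text
clock: 2.75
ee_pos: [0.6058, -0.1316, 0.1593]
ee_rot: [0.001, -0.091, 0.996, -0.0]
wrist_force: [0.4, -0.3, -0.4]
width: 0.0001
grip_force: 0.0
[-1.88865746 -2.26879774 -0.30972679] [ 0.23950963 -0.56447647  0.14817444]
```

View pics/w2.png

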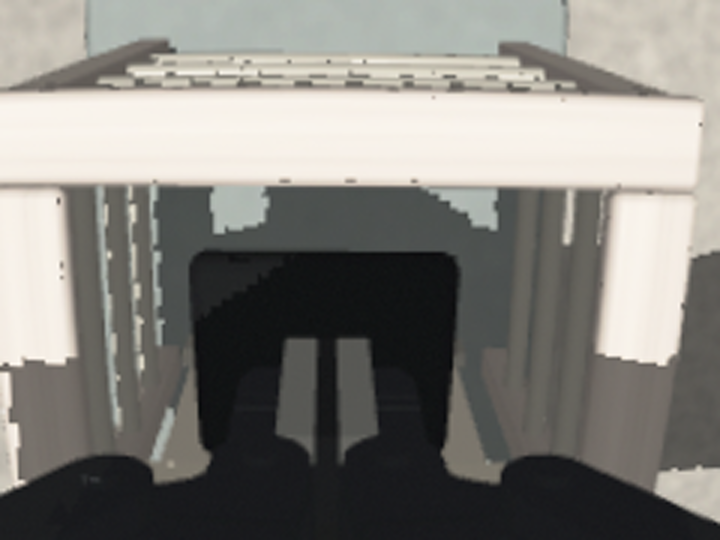

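The tips (~(325,340) in the crop) stand centrally over the paddle (190–460), well clear of the frame bars. Press slowly.

```bash
python3 -m inch '0 0 .11 0 0 0 1;0 0 .11 0 0 0 1;0 0 .11 0 0 0 1;0 0 .11 0 0 0 1;0 0 .11 0 0 0 1;0 0 .11 0 0 0 1;0 0 .11 0 0 0 1;0 0 .11 0 0 0 1;0 0 .11 0 0 0 1;0 0 .11 0 0 0 1'
```

```text
clock: 3.63
ee_pos: [0.604, -0.1321, 0.1257]
ee_rot: [-0.001, -0.091, 0.996, -0.0]
wrist_force: [-4.0, -1.0, 5.2]
width: 0.0001
grip_force: 2.7
```

```bash
python3 -m inch '0 0 .03 0 0 0 1;0 0 .03 0 0 0 1;0 0 .03 0 0 0 1;0 0 .03 0 0 0 1;0 0 0 0 0 0 1;0 0 0 0 0 0 1;0 0 0 0 0 0 1;0 0 0 0 0 0 1;0 0 0 0 0 0 1;0 0 0 0 0 0 1'
```

```text
clock: 4.47
ee_pos: [0.605, -0.1318, 0.1221]
ee_rot: [-0.0, -0.091, 0.996, -0.0]
wrist_force: [-3.4, -1.1, 4.9]
width: 0.0001
grip_force: 2.6
```

Still only lever friction (5 N), so the stop isn't reached. Continue gently.

```bash
python3 -m inch '0 0 .02 0 0 0 1;0 0 .02 0 0 0 1;0 0 .02 0 0 0 1;0 0 .02 0 0 0 1;0 0 0 0 0 0 1;0 0 0 0 0 0 1;0 0 0 0 0 0 1;0 0 0 0 0 0 1;0 0 0 0 0 0 1;0 0 0 0 0 0 1'
```

```text
clock: 5.3
ee_pos: [0.605, -0.1318, 0.1219]
ee_rot: [0.0, -0.091, 0.996, -0.001]
wrist_force: [-7.1, 0.5, 13.5]
width: 0.0001
grip_force: 7.1
```

The stop is reached: force is up to 13.5 N and z no longer moves. One small extra push to confirm, then straight up.

```bash
python3 -m inch '0 0 .02 0 0 0 1;0 0 .02 0 0 0 1;0 0 0 0 0 0 1;0 0 0 0 0 0 1;0 0 0 0 0 0 1;0 0 0 0 0 0 1;0 0 0 0 0 0 1;0 0 0 0 0 0 1;0 0 0 0 0 0 1;0 0 0 0 0 0 1' && python3 -m inch '0 0 -.1 0 0 0 1;0 0 -.3 0 0 0 1;0 0 -.5 0 0 0 1;0 0 -.6 0 0 0 1;0 0 -.6 0 0 0 1;0 0 -.6 0 0 0 1;0 0 -.6 0 0 0 1;0 0 -.6 0 0 0 1;0 0 -.3 0 0 0 1;0 0 0 0 0 0 1'
python3 - <<'E'
from h import *
d=optics.snapshot("wrist"); a=d["img"][:,:,::-1][130:290,235:430]; cv2.imwrite("pics/w3.png",cv2.resize(a,None,fx=3.6,fy=3.6,interpolation=cv2.INTER_CUBIC))
print(d['rvec'],d['tvec'])
E
```

```text
clock: 6.13
ee_pos: [0.605, -0.1319, 0.1218]
ee_rot: [0.0, -0.092, 0.996, -0.001]
wrist_force: [-8.9, 1.3, 18.6]
width: 0.0003
grip_force: 9.3
clock: 6.97
ee_pos: [0.6068, -0.1315, 0.2465]
ee_rot: [0.003, -0.091, 0.996, -0.0]
wrist_force: [0.2, 0.7, 0.3]
width: -0.0001
grip_force: 0.0
[-1.88646857 -2.26618168 -0.31348838] [ 0.23971518 -0.58914986  0.22927588]
```

View pics/w3.png

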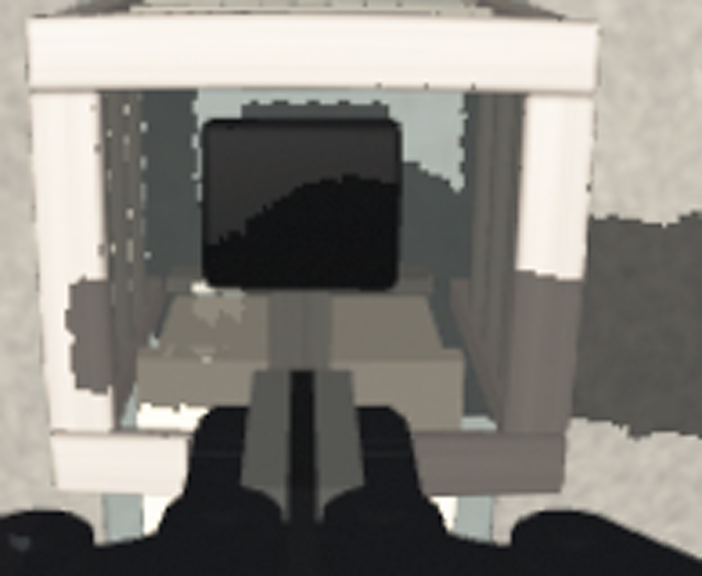

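The paddle (203–400, 118–290 in the crop) is now smaller and lower, so the lever is on its stop. The tool is out above the frame, touching nothing. Handing in.

```bash
python3 -c "
from workcell import order; print(order.close_job())"
```

```text
the job is handed in; nothing more can be done
None
```

I pressed the right-hand closer's paddle down to its stop, where the force rose to 18.6 N with no further travel. I then drew the fingers straight out through the window and handed the job in at about 7 s; nothing I measured or saw suggested contact with a guard or anything else, and no verdict came back.

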